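# Hold the parts washer's lid at its balance point while the stay is fitted

### The arm

A 6-joint arm with a two-finger parallel gripper is mounted at the origin on the work surface. World frame = base frame: x ahead of the robot, y to its left, z up, the work surface at z = 0. Lengths are in m, angles in rad, forces in N, time in s.
With the tool pointing down it reaches from about 0.25 to 0.775 m from the base axis. Payload 4 kg.
Tool frame: the origin (TCP) lies where the fingers leave the gripper's body, on its centre line; the fingertips stand 97 mm ahead of it and the grasp point (between the pads) lies 78 mm ahead of it; z points along the fingers, x is the direction in which the jaws open and shut, and the axes are right-handed (so a half turn about z gives the same grasp; the last joint's range is limited). The gripper opens to 94 mm and grips with 3 to 60 N. Pads are 16 mm wide; open, the fingers measure 119 mm over their backs; the gripper's body (75 mm by 177 mm) begins 78 mm behind the grasp point.
Start: joints at [-1.217, 0.087, 1.371, -0, 1.684, -0.103], TCP at [0.243, -0.494, 0.303] pointing down, gripper open.
Joint ranges: [-3.1, 3.1], [-0.76, 2.03], [0.27, 2.55], [-1.08, 4.22], [0.17, 2.65], [-2.57, 2.57]. Speed limits (rad/s): [2.79, 2.79, 3.14, 3.14, 3.14, 3.14].

### API

Orientations are given as [roll, pitch, yaw] about the fixed x, y, z axes, in that order (R = Rz(yaw) Ry(pitch) Rx(roll)).
In Python, from bench import * gives the robot as it stands.
- The arm moves only by the tool jog_arm, never from a script. Its argument "moves" is a list of rows, each a list of 7 numbers: the turn, a rotation vector about the world's x, y, z in rad, then the shift along the world's x, y, z in mm, then the finger opening in mm, from 0 to 94. In form: [[rx, ry, rz, tx, ty, tz, fingers], ...]. A call has 1 to 12 rows; each row shifts and turns the commanded pose from where the row before left it; what a row does not reach is not made up. A row lasts 1/8 s, in which the tool goes at most 62.5 mm and 10.7 degrees, less where a joint would pass 70% of its speed; a pose out of reach is approached as far as the arm can. A call is refused whole if a number of a shift passes 62.5 or a number of a turn 0.188, either way. A call with a gripper value outside its range is refused whole. The fingers move at their own pace and stop on an object; the grip force is fixed at half the most. Time passes only in rows, so rows that do not move let the fingers close. It gives the time, the measured TCP pose, the force and the opening at its end, in the units of the state.
- get_obs(): the state, without advancing time (a new reading comes with each control period).
- snapshot(name): name is "scene" or "top"; returns the picture (384x512x3 uint8, red, green, blue); there is no depth.
- get_calibration(name): a dict with "camera_matrix" (3x3 intrinsics, pixels), "R" (3x3) and "t" (3): a world point X has camera coordinates R X + t. Camera axes: x right, y down, z forward; pixel columns grow to the right and rows downward; lengths in m; the calibration is good to about 2 mm. A picture is of the moment at which its call begins. get_calibration takes no time and is no camera call.
- close_job(): hands the job in, once; it reports no verdict.
Trained networks look in the newest picture that a camera, given by its name, has taken for a name from the list of things; names that differ only in an ending like _2 or _b are one class to them, and where a whole thing is asked for, a point or a joint stands for the part that bears it (a point fixed in the world has none). Each returns a list of dicts, best first, with "conf" (0 to 1); they miss things now and then, are a little off and sometimes report something else, mostly with a low value. They report only what shows in the picture. A call takes as long as a camera call.
- look_for(label, camera): "bbox" ([left, top, right, bottom] in pixels, round what is visible of it).
The state is a dict: "time": time; "joint_positions": joint angles; "qvel": joint speeds; "joint_torque": joint torques, N m; "tool_pos": TCP position; "ee_rot": TCP orientation; "wrist_force": force on the tool from outside, world axes, zero at the start; "wrist_torque": the same for the moment, N m; "width": finger opening in m.
Only numpy, scipy, OpenCV 4.12 (cv2) and the standard library are available. Lean on these libraries where they do the work, as an engineer would, in place of code of your own. Each camera call takes 0.05 s, during which the arm holds its last target.

### The job

The lid stay of this bench-top parts washer is off and I want to screw it back on: take the lid by its plastic handle with a light grip, swing it up smoothly to the point where its weight balances over the hinge and it would fall neither shut nor backwards, and hold it still there for me. Do not squeeze the hollow handle hard, do not let the lid drop or go over backwards, and leave the things lying beside the washer where they are. Do not put the lid down or let go: the program finishes while the hand is still holding the handle with the lid at balance.

Things in the scene. Friction and masses are not known exactly. Their poses are not given: they have to be found in the camera images.
- washer: Parts washer: blue sheet-steel tank, 235 mm deep (x) by 400 mm wide (y), rim 145 mm above the bench, dry and bolted down. Origin at the centre of its underside on the bench; x points from the front (handle side, towards the robot) to the back (hinge side), z up. A grey switch box and steel lugs stand out up to 33 mm at the sides.
- hinge (a point): Middle of the hinge line, which runs along the washer's y at the back: 121.5 mm behind the washer's origin (+x), 145 mm above the bench. Does not move. The hinge is almost free of friction, with no spring or stay: the lid falls shut on one side of balance and falls backwards on the other.
- lid (a joint): Angle of the grey sheet-steel lid in rad: 0 = shut, growing as its front edge swings up and back; 1.57 = sheet upright, 2.0 = back against its stop. It balances at 1.49, nearly 5 degrees short of upright, because sheet and handle lie outside the hinge line. 243 mm from hinge to front edge, 412 mm wide, outer face 13.5 mm above the hinge line when shut; 0.6 to 1.0 kg.
- lid_weight (a point): Centre of gravity of the lid with its handle: with the lid shut, 140 mm in front of the hinge line and 12 mm above it; it turns with the lid. The lid balances when this point stands straight above the hinge line.
- handle (a point): Black hollow plastic bridge handle on the lid; this point is the middle of its round bar: 12 mm thick, 120 mm long between its legs, along y (parallel to the hinge). Lid shut: bar 200 mm in front of the hinge line, 58.5 mm above it, 39 mm clear over the lid, 43 mm behind its front edge. 20 to 30 N a finger holds it and lets the bar turn between the pads; over 75 N in all would crack it.
- stay: Bystander: the lid stay, a flat steel strip 170 x 16 x 5 mm lying on the bench beside the washer. Origin at the centre of its underside. Leave it.
- screwdriver: Bystander: screwdriver 190 mm long lying on the bench beside the washer. Leave it.
- screw_tin: Bystander: open round tin of screws, 68 mm across, 32 mm high, on the bench beside the washer. Origin at the centre of its underside. Leave it.
- brush: Bystander: cleaning brush 180 mm long lying on the bench beside the washer. Leave it.

How it is judged:
By the outcome, as a careful person would: the job done as asked, in the order asked, and still so for the second after the job is handed in, while the arm keeps its last pose, push and grip.
It also fails if it takes over 48 s, if anything falls off the work surface, if the arm or the gripper's body presses on something with over 40 N, if the wrist force passes 120 N, or if a joint passes its speed limit or range.

## Working session

There is one attempt and no reset: what is moved stays moved. The work goes in short steps, Python scripts to look and compute and a tool call to move; the robot and the scene stay as the last step left them, time stands still between calls to the robot, and variables do not carry over. Pictures are saved under pics/ and viewed, and the job is handed in when it is done.

Besides the shell and the picture viewer there is one more tool, called after "Call:" by a JSON object that holds its "name" and its "arguments". jog_arm: Moves the arm, as the interface text tells. Its arguments: {"type":"object","properties":{"moves":{"type":"array","items":{"type":"array","items":{"type":"number"}}}},"required":["moves"]}

```bash
mkdir -p pics; ls
python3 - <<'E'
from bench import *
import cv2,numpy as np
print(get_obs())
for n in ["scene","top"]:
    im=snapshot(n); cv2.imwrite(f"pics/{n}0.png",im[:,:,::-1])
    c=get_calibration(n); print(n,c)
    for l in ["washer","handle","lid"]+(["stay","screwdriver","screw_tin","brush"] if n=="top" else []):
        print(l,[(np.round(d["bbox"],1).tolist(),round(d["conf"],2)) for d in look_for(l,n)][:3])
E
```

```text
pics
{'time': 0.0, 'joint_positions': array([-1.21712294e+00,  8.79650143e-02,  1.37223851e+00,  3.41668809e-05,
        1.68356860e+00, -1.03109766e-01]), 'qvel': array([ 0.00030187,  0.00030934, -0.00232067, -0.0018503 ,  0.00100642,
        0.00143699]), 'joint_torque': array([-1.17962605e-03, -3.40179420e+01, -3.02435160e+01,  7.16499193e-02,
        3.29965213e-02, -1.70242306e-04]), 'tool_pos': array([ 0.24247095, -0.49330716,  0.30150644]), 'ee_rot': array([-3.14133455e+00,  2.16440356e-03, -1.11400909e+00]), 'wrist_force': array([-0.20892347,  0.2172607 ,  0.01437628]), 'wrist_torque': array([ 0.01256319,  0.02118145, -0.0359103 ]), 'width': 0.0938482142173219}
scene {'camera_matrix': array([[358.42681402,   0.        , 254.88441352],
       [  0.        , 358.42681402, 189.21257372],
       [  0.        ,   0.        ,   1.        ]]), 'R': array([[-0.473879  ,  0.88054928, -0.00846511],
       [ 0.53722278,  0.28146985, -0.79508893],
       [-0.69773231, -0.3813236 , -0.60643379]]), 't': array([ 0.21133372, -0.21273449,  1.65096192])}
washer [([166.2, 142.5, 307.8, 239.0], 0.89)]
handle [([166.8, 140.6, 311.2, 212.3], 0.61)]
lid [([166.0, 144.4, 307.0, 211.6], 0.6)]
top {'camera_matrix': array([[421.01147736,   0.        , 265.24895342],
       [  0.        , 421.01147736, 191.15178141],
       [  0.        ,   0.        ,   1.        ]]), 'R': array([[ 0.03425809, -0.99940793,  0.00319038],
       [-0.97570183, -0.03413637, -0.216427  ],
       [ 0.21640777,  0.00430152, -0.97629359]]), 't': array([0.03222226, 0.56660687, 1.39334732])}
washer [([220.6, 159.3, 360.5, 247.0], 0.71)]
handle [([220.3, 160.8, 357.7, 247.1], 0.77), ([190.8, 202.0, 202.1, 250.3], 0.3)]
lid []
stay [([190.4, 201.3, 200.7, 251.1], 0.72)]
screwdriver [([170.6, 203.7, 181.7, 253.5], 0.59)]
screw_tin [([388.2, 192.7, 411.4, 213.6], 0.86)]
brush [([361.2, 185.1, 381.2, 236.7], 0.72)]
```

Run:
```python
import cv2
for n,(a,b,c,d) in {"top":(150,130,430,290),"scene":(130,110,350,260)}.items():
    im=cv2.imread(f"pics/{n}0.png")[b:d,a:c]
    k=800/(c-a); k=min(k,600/(d-b))
    cv2.imwrite(f"pics/{n}0c.png",cv2.resize(im,None,fx=k,fy=k,interpolation=cv2.INTER_CUBIC)); print(k)
```

```text
2.857142857142857
3.6363636363636362
```

View pics/top0c.png

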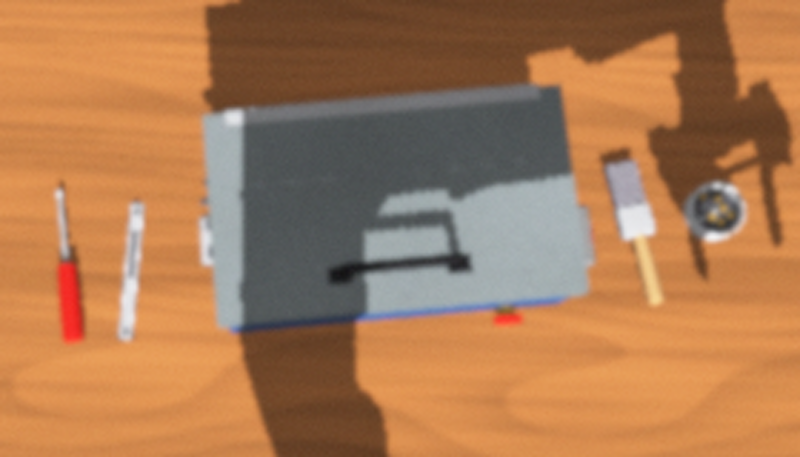

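View pics/scene0c.png

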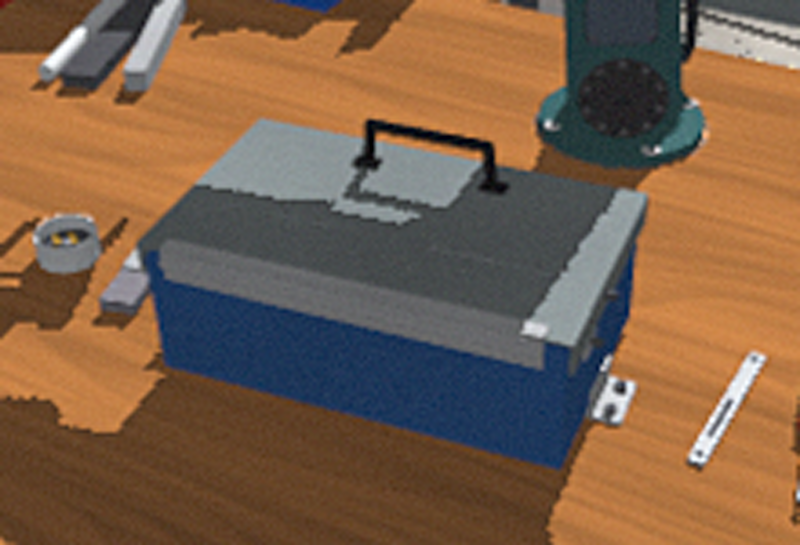

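```bash
cat > h.py <<'E'
import numpy as np, cv2
from bench import *
def proj(n,X):
    c=get_calibration(n); X=np.atleast_2d(X)
    p=(c["camera_matrix"]@(c["R"]@X.T+c["t"][:,None])).T
    return p[:,:2]/p[:,2:]
def W(p,L):
    x,y,a=p; L=np.atleast_2d(L)
    c,s=np.cos(a),np.sin(a)
    return np.c_[x+c*L[:,0]-s*L[:,1], y+s*L[:,0]+c*L[:,1], L[:,2]]
E
cat > fit.py <<'E'
from h import *
from scipy.optimize import least_squares
L=np.array([[-.1215,-.206,.1585],[-.1215,.206,.1585],[-.0785,-.060,.2035],[-.0785,.060,.2035]])
S=np.array([[262,120],[647,195],[371,126],[490,148]])/3.63636+[130,110]
T=np.array([[590,295],[228,327],[458,262],[342,270]])/2.857143+[150,130]
f=lambda p:np.r_[proj("scene",W(p,L))-S,proj("top",W(p,L))-T].ravel()
r=least_squares(f,[.5,0,0],loss="soft_l1"); print(r.x,f(r.x).reshape(-1,2).round(1))
p=r.x
print("bar",W(p,[-.0785,0,.2035]),"hinge",W(p,[.1215,0,.145]))
for n in("scene","top"):
    im=cv2.imread(f"pics/{n}0.png"); im=cv2.resize(im,None,fx=4,fy=4)
    def ln(a,b,col):
        q=proj(n,W(p,[a,b])); q=(q*4+1.5).round().astype(int)
        cv2.line(im,tuple(map(int,q[0])),tuple(map(int,q[1])),col,1)
    ln([-.0785,-.06,.2035],[-.0785,.06,.2035],(0,0,255))
    for z,x0,hw in((.1585,-.1215,.206),(0.0,-.1175,.2)):
        x1=.1215 if z else .1175
        P=[[x0,-hw,z],[x0,hw,z],[x1,hw,z],[x1,-hw,z]]
        for i in range(4): ln(P[i],P[(i+1)%4],(0,255,255))
    c=proj(n,W(p,[0,0,.1]))[0]*4
    x,y=int(c[0]-400),int(c[1]-300); cv2.imwrite(f"pics/{n}0f.png",im[y:y+600,x:x+800])
E
python3 fit.py
```

```text
[ 0.51517426 -0.02053039  0.12040658] [[-0.  -1.7]
 [ 0.5 -1.3]
 [-0.  -1.5]
 [-0.5 -1.3]
 [-0.4 -0.5]
 [-4.1 -0.4]
 [-0.2 -0.5]
 [ 1.4 -0. ]]
bar [[ 0.43724261 -0.02995948  0.2035    ]] hinge [[ 0.63579458 -0.00593631  0.145     ]]
```

View pics/scene0f.png

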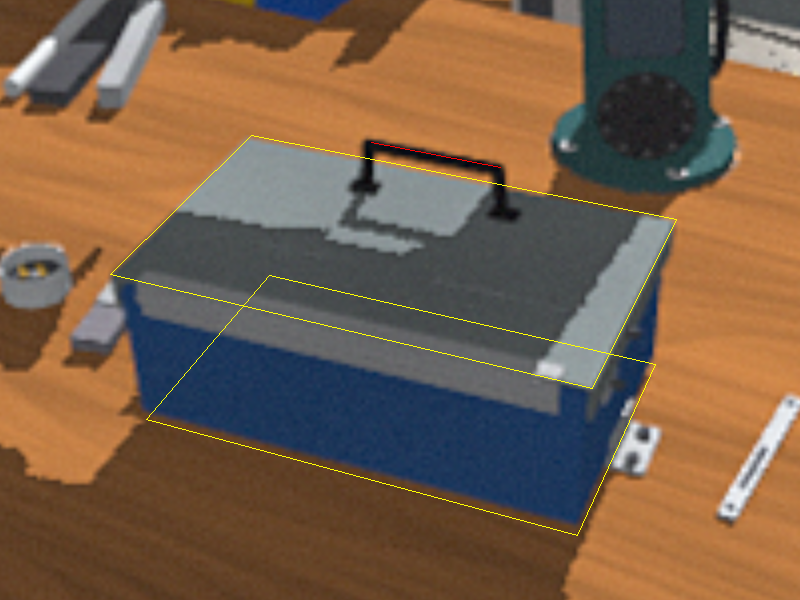

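View pics/top0f.png

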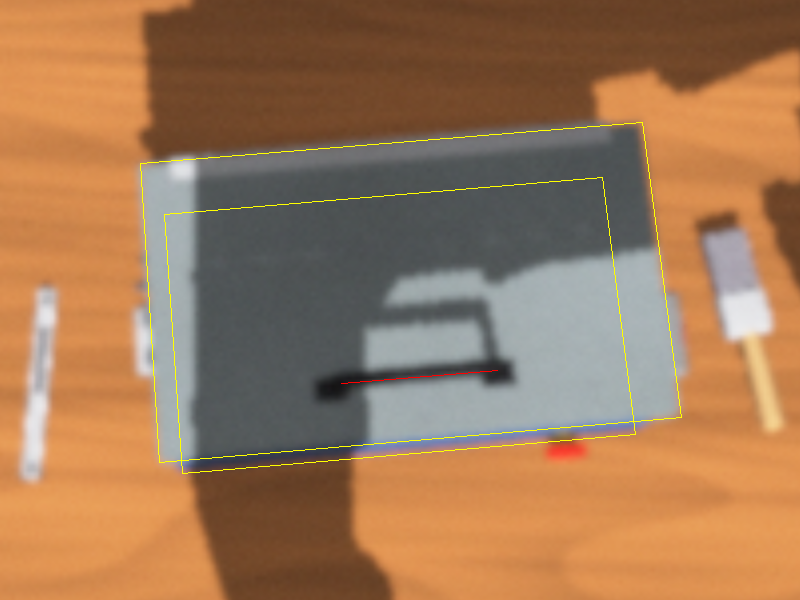

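Both pictures show the shut lid, with the washer turned about 0.12 rad. In the top view crop the handle bar lies along (342,270)–(458,262). The stay and screwdriver are on the left, and the brush and tin are on the right. The fit overlays well, apart from about 1 px in the scene view. I'll move above the bar next.

Call:
{"name": "jog_arm", "arguments": {"moves": [[0,0,0.06,10,23,8,94],[0,0,0.123,19,46,8,94],[0,0,0.123,19,46,8,94],[0,0,0.123,20,46,8,94],[0,0,0.123,20,46,6,94],[0,0,0.123,20,46,0,94],[0,0,0.123,20,46,0,94],[0,0,0.123,19,46,0,94],[0,0,0.123,19,46,0,94],[0,0,0.123,19,46,0,94],[0,0,0.067,10,26,0,94],[0,0,0,0,0,0,94]]}}

```text
time: 2.1
tool_pos: [0.4372, -0.0283, 0.3413]
ee_rot: [-3.141, -0.001, 0.126]
wrist_force: [-0.8, 0.4, -0.1]
width: 0.0945
```

Run:
```python
from h import *
for n in("scene","top"):
    im=snapshot(n); cv2.imwrite(f"pics/{n}1.png",im[:,:,::-1])
    c=proj(n,[.44,-.03,.22])[0]; x,y=int(c[0]-80),int(c[1]-60)
    cv2.imwrite(f"pics/{n}1c.png",cv2.resize(im[y:y+120,x:x+160,::-1],None,fx=5,fy=5,interpolation=cv2.INTER_CUBIC)); print(n,x,y)
o=get_obs(); print({k:np.round(o[k],4) for k in o if k!="joint_torque"})
```

```text
scene 167 82
top 211 161
{'time': np.float64(2.2), 'joint_positions': array([-1.9840e-01, -1.6920e-01,  1.5423e+00, -4.0000e-04,  1.7678e+00,
       -3.1960e-01]), 'qvel': array([-0.0281,  0.0034,  0.0015, -0.0017, -0.0022,  0.0019]), 'tool_pos': array([ 0.437 , -0.0302,  0.3412]), 'ee_rot': array([ 3.141e+00, -5.000e-04,  1.211e-01]), 'wrist_force': array([-0.243 ,  0.3238,  0.373 ]), 'wrist_torque': array([-0.0117, -0.092 ,  0.031 ]), 'width': np.float64(0.094)}
```

View pics/scene1c.png

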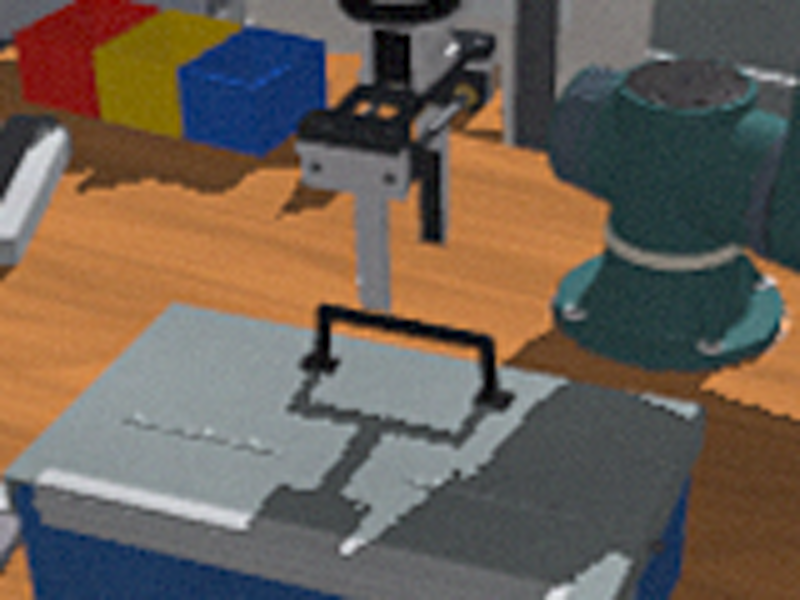

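View pics/top1c.png

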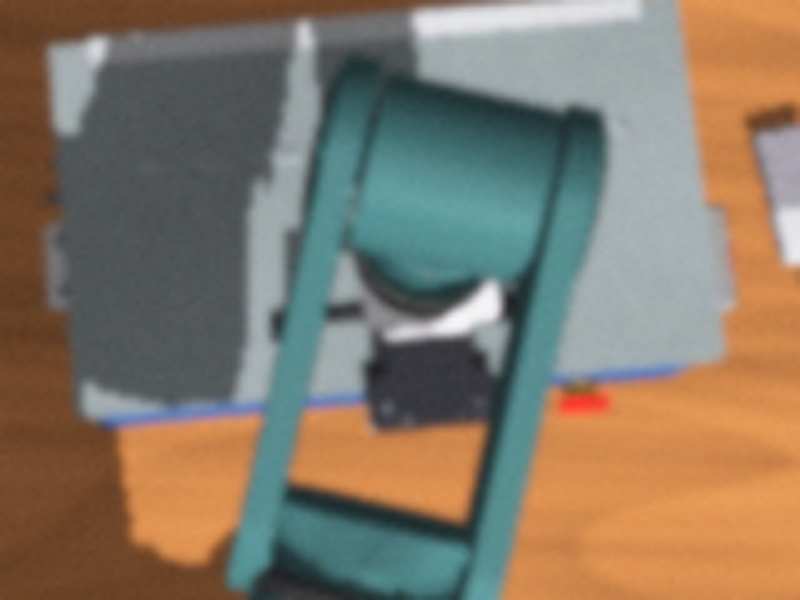

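Run:
```python
from h import *
a=.1211;o=np.array([.437,-.0302,.2442])
for s,xx in ((1,.047),(1,.0595),(-1,.047)):
  for w in(-.008,.008):
    print(s,xx,w,(proj("scene",o+s*xx*np.array([np.cos(a),np.sin(a),0])+w*np.array([-np.sin(a),np.cos(a),0]))[0]-[167,82])*5+2)
```

```text
1 0.047 -0.008 [366.86372835 301.03882911]
1 0.047 0.008 [389.34278478 305.33342123]
1 0.0595 -0.008 [359.29152543 310.04633741]
1 0.0595 0.008 [381.91837912 314.41147863]
-1 0.047 -0.008 [420.21300153 237.57724123]
-1 0.047 0.008 [441.63740771 241.39111922]
```

The scene picture shows the far finger at about (375,305) in the crop and the bar at (322,310)–(490,345), so the jaws will straddle it. I'll go down.

Call:
{"name": "jog_arm", "arguments": {"moves": [[0,0,0,0,0,-8,94],[0,0,0,0,0,-14,94],[0,0,0,0,0,-14,94],[0,0,0,0,0,-14,94],[0,0,0,0,0,-9,94],[0,0,0,0,0,0,94]]}}

```text
time: 2.95
tool_pos: [0.4373, -0.0306, 0.2806]
ee_rot: [-3.141, 0.002, 0.12]
wrist_force: [0.2, 0.4, 1.1]
width: 0.094
```

Run:
```python
from h import *
for n in("scene",):
    im=snapshot(n); cv2.imwrite(f"pics/{n}2.png",im[:,:,::-1])
    c=proj(n,[.44,-.03,.22])[0]; x,y=int(c[0]-40),int(c[1]-30)
    cv2.imwrite(f"pics/{n}2c.png",cv2.resize(im[y:y+60,x:x+80,::-1],None,fx=10,fy=10,interpolation=cv2.INTER_CUBIC)); print(n,x,y)
```

```text
scene 207 112
```

View pics/scene2c.png

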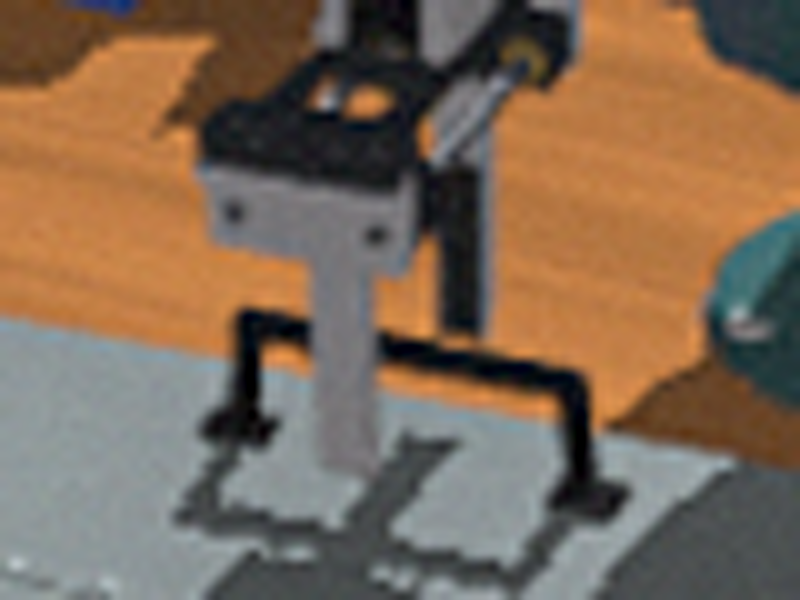

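The bar runs through the jaws at about (405,348) in the crop, close to midway. I'll close in stages.

Call:
{"name": "jog_arm", "arguments": {"moves": [[0,0,0,0,0,0,60],[0,0,0,0,0,0,40],[0,0,0,0,0,0,30],[0,0,0,0,0,0,24],[0,0,0,0,0,0,20],[0,0,0,0,0,0,20],[0,0,0,0,0,0,20]]}}

```text
time: 3.88
tool_pos: [0.4376, -0.0306, 0.2817]
ee_rot: [3.142, -0.0, 0.12]
wrist_force: [-0.4, -0.3, -0.4]
width: 0.0277
```

Run:
```python
from h import *
o=get_obs(); print({k:np.round(o[k],4) for k in o if k!="joint_torque"})
for n in("scene",):
    im=snapshot(n); cv2.imwrite(f"pics/{n}3.png",im[:,:,::-1])
    x,y=207,112
    cv2.imwrite(f"pics/{n}3c.png",cv2.resize(im[y:y+60,x:x+80,::-1],None,fx=10,fy=10,interpolation=cv2.INTER_CUBIC)); print(n,x,y)
```

```text
{'time': np.float64(3.875), 'joint_positions': array([-0.1993, -0.1593,  1.6508,  0.    ,  1.65  , -0.3193]), 'qvel': array([ 0.0005, -0.001 , -0.0021,  0.001 ,  0.0009,  0.0005]), 'tool_pos': array([ 0.4376, -0.0306,  0.2817]), 'ee_rot': array([ 3.1416, -0.    ,  0.12  ]), 'wrist_force': array([-0.3767, -0.3374, -0.4395]), 'wrist_torque': array([-0.0031, -0.0696, -0.0282]), 'width': np.float64(0.0277)}
scene 207 112
```

View pics/scene3c.png

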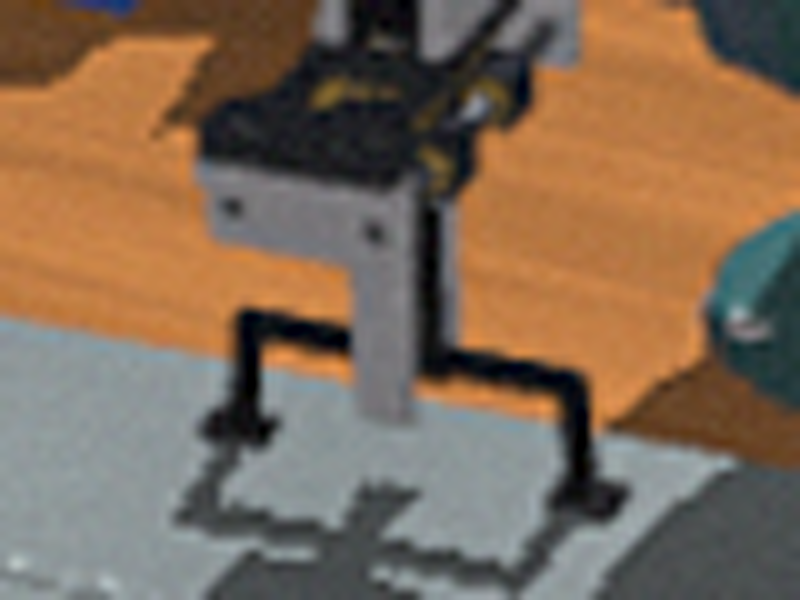

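Call:
{"name": "jog_arm", "arguments": {"moves": [[0,0,0,0,0,0,18],[0,0,0,0,0,0,18]]}}

```text
time: 4.18
tool_pos: [0.4376, -0.0306, 0.2817]
ee_rot: [-3.142, -0.0, 0.12]
wrist_force: [-0.7, 1.1, -1.0]
width: 0.0178
```

Call:
{"name": "jog_arm", "arguments": {"moves": [[0,0,0,0,0,0,15]]}}

```text
time: 4.3
tool_pos: [0.4376, -0.0306, 0.2817]
ee_rot: [3.142, -0.0, 0.12]
wrist_force: [-0.4, -0.2, -0.1]
width: 0.0153
```

Call:
{"name": "jog_arm", "arguments": {"moves": [[0,0,0,0,0,0,13]]}}

```text
time: 4.42
tool_pos: [0.4376, -0.0306, 0.2817]
ee_rot: [3.142, -0.0, 0.12]
wrist_force: [-0.5, -0.1, 0.0]
width: 0.0132
```

Call:
{"name": "jog_arm", "arguments": {"moves": [[0,0,0,0,0,0,13]]}}

```text
time: 4.55
tool_pos: [0.4376, -0.0306, 0.2817]
ee_rot: [-3.142, -0.0, 0.12]
wrist_force: [0.3, -0.5, 0.6]
width: 0.0131
```

Call:
{"name": "jog_arm", "arguments": {"moves": [[0,0,0,0,0,0,12],[0,0,0,0,0,0,10],[0,0,0,0,0,0,10],[0,0,0,0,0,0,10]]}}

```text
time: 5.05
tool_pos: [0.4375, -0.0306, 0.2817]
ee_rot: [3.142, 0.0, 0.12]
wrist_force: [-1.1, 0.7, 0.5]
width: 0.011
```

Call:
{"name": "jog_arm", "arguments": {"moves": [[0,0,0,0,0,0,8],[0,0,0,0,0,0,8]]}}

```text
time: 5.3
tool_pos: [0.4375, -0.0306, 0.2817]
ee_rot: [3.142, 0.0, 0.12]
wrist_force: [-1.7, -0.4, 0.6]
width: 0.0115
```

Call:
{"name": "jog_arm", "arguments": {"moves": [[0,0,0,0,0,0,4],[0,0,0,0,0,0,4]]}}

```text
time: 5.55
tool_pos: [0.4375, -0.0306, 0.2817]
ee_rot: [-3.142, 0.0, 0.12]
wrist_force: [-1.7, -0.5, 0.2]
width: 0.0113
```

The grip is on the bar: width is about 11.5 mm and side forces are near zero. Next I'll work out the arc about the hinge.

```bash
cat > arc.py <<'E'
from h import *
N=48; a=.1205
s=np.arange(N+1)/N; th=1.49*(10*s**3-15*s**4+6*s**5)
du=-200*np.cos(th)+58.5*np.sin(th)+200; dz=200*np.sin(th)+58.5*np.cos(th)-58.5
C=np.c_[np.cos(a)*du,np.sin(a)*du,dz].round(1); D=np.diff(C,axis=0).round(1)
for k in range(0,N,12):
    print([[0,0,0,*map(float,d),4] for d in D[k:k+12]]); print("th",th[k+12].round(3),"cum",C[k+12])
E
python3 arc.py
```

```text
[[0, 0, 0, 0.0, 0.0, 0.0, 4], [0, 0, 0, 0.1, 0.0, 0.2, 4], [0, 0, 0, 0.1, 0.0, 0.5, 4], [0, 0, 0, 0.2, 0.1, 0.8, 4], [0, 0, 0, 0.5, 0.0, 1.4, 4], [0, 0, 0, 0.5, 0.1, 1.9, 4], [0, 0, 0, 0.9, 0.1, 2.5, 4], [0, 0, 0, 1.0, 0.1, 3.2, 4], [0, 0, 0, 1.4, 0.2, 3.9, 4], [0, 0, 0, 1.8, 0.2, 4.5, 4], [0, 0, 0, 2.2, 0.2, 5.3, 4], [0, 0, 0, 2.6, 0.4, 5.8, 4]]
th 0.154 cum [11.3  1.4 30. ]
[[0, 0, 0, 3.1, 0.3, 6.5, 4], [0, 0, 0, 3.7, 0.5, 7.0, 4], [0, 0, 0, 4.4, 0.5, 7.4, 4], [0, 0, 0, 5.0, 0.6, 7.8, 4], [0, 0, 0, 5.7, 0.7, 8.0, 4], [0, 0, 0, 6.4, 0.8, 8.2, 4], [0, 0, 0, 7.1, 0.9, 8.2, 4], [0, 0, 0, 7.9, 0.9, 8.0, 4], [0, 0, 0, 8.5, 1.0, 7.9, 4], [0, 0, 0, 9.1, 1.1, 7.5, 4], [0, 0, 0, 9.7, 1.2, 7.1, 4], [0, 0, 0, 10.1, 1.2, 6.5, 4]]
th 0.745 cum [ 92.   11.1 120.1]
[[0, 0, 0, 10.5, 1.3, 5.9, 4], [0, 0, 0, 10.7, 1.3, 5.3, 4], [0, 0, 0, 10.8, 1.3, 4.6, 4], [0, 0, 0, 10.9, 1.3, 3.9, 4], [0, 0, 0, 10.8, 1.3, 3.2, 4], [0, 0, 0, 10.5, 1.3, 2.5, 4], [0, 0, 0, 10.1, 1.2, 1.8, 4], [0, 0, 0, 9.8, 1.2, 1.3, 4], [0, 0, 0, 9.1, 1.1, 0.8, 4], [0, 0, 0, 8.6, 1.1, 0.4, 4], [0, 0, 0, 7.9, 0.9, 0.1, 4], [0, 0, 0, 7.1, 0.9, -0.3, 4]]
th 1.336 cum [208.8  25.3 149.6]
[[0, 0, 0, 6.4, 0.8, -0.4, 4], [0, 0, 0, 5.6, 0.6, -0.5, 4], [0, 0, 0, 4.8, 0.6, -0.6, 4], [0, 0, 0, 4.0, 0.5, -0.6, 4], [0, 0, 0, 3.4, 0.4, -0.5, 4], [0, 0, 0, 2.6, 0.3, -0.5, 4], [0, 0, 0, 1.9, 0.3, -0.3, 4], [0, 0, 0, 1.4, 0.1, -0.3, 4], [0, 0, 0, 0.8, 0.1, -0.2, 4], [0, 0, 0, 0.5, 0.1, -0.1, 4], [0, 0, 0, 0.2, 0.0, 0.0, 4], [0, 0, 0, 0.0, 0.0, 0.0, 4]]
th 1.49 cum [240.4  29.1 145.6]
```

Call:
{"name": "jog_arm", "arguments": {"moves": [[0,0,0,0.1,0,0.2,4],[0,0,0,0.1,0,0.5,4],[0,0,0,0.2,0.1,0.8,4],[0,0,0,0.5,0,1.4,4],[0,0,0,0.5,0.1,1.9,4],[0,0,0,0.9,0.1,2.5,4],[0,0,0,1.0,0.1,3.2,4],[0,0,0,1.4,0.2,3.9,4],[0,0,0,1.8,0.2,4.5,4],[0,0,0,2.2,0.2,5.3,4],[0,0,0,2.6,0.4,5.8,4]]}}

```text
time: 6.92
tool_pos: [0.4487, -0.0292, 0.3121]
ee_rot: [3.142, 0.001, 0.12]
wrist_force: [-2.1, -1.5, -5.7]
width: 0.0106
```

Call:
{"name": "jog_arm", "arguments": {"moves": [[0,0,0,3.1,0.3,6.5,4],[0,0,0,3.7,0.5,7.0,4],[0,0,0,4.4,0.5,7.4,4],[0,0,0,5.0,0.6,7.8,4],[0,0,0,5.7,0.7,8.0,4],[0,0,0,6.4,0.8,8.2,4]]}}

```text
time: 7.68
tool_pos: [0.4766, -0.0258, 0.3579]
ee_rot: [-3.142, 0.002, 0.12]
wrist_force: [-6.7, -1.0, -1.4]
width: 0.0113
```

Call:
{"name": "jog_arm", "arguments": {"moves": [[0,0,0,7.1,0.9,8.2,4],[0,0,0,7.9,0.9,8.0,4],[0,0,0,8.5,1.0,7.9,4],[0,0,0,9.1,1.1,7.5,4],[0,0,0,9.7,1.2,7.1,4],[0,0,0,10.1,1.2,6.5,4]]}}

```text
time: 8.43
tool_pos: [0.5288, -0.0192, 0.4055]
ee_rot: [3.141, -0.001, 0.12]
wrist_force: [-7.4, -0.6, 3.0]
width: 0.0111
```

Call:
{"name": "jog_arm", "arguments": {"moves": [[0,0,0,10.5,1.3,5.9,4],[0,0,0,10.7,1.3,5.3,4],[0,0,0,10.8,1.3,4.6,4],[0,0,0,10.9,1.3,3.9,4],[0,0,0,10.8,1.3,3.2,4],[0,0,0,10.5,1.3,2.5,4]]}}

```text
time: 9.18
tool_pos: [0.5941, -0.0113, 0.4313]
ee_rot: [3.141, -0.006, 0.121]
wrist_force: [-4.7, -0.6, 2.1]
width: 0.0111
```

Run:
```python
from h import *
o=get_obs(); print({k:np.round(o[k],4) for k in o if k!="joint_torque"})
```

```text
{'time': np.float64(9.175), 'joint_positions': array([-1.147e-01,  1.983e-01,  9.924e-01,  8.000e-04,  1.945e+00,
       -2.350e-01]), 'qvel': array([ 0.0346,  0.2046, -0.2703,  0.002 ,  0.056 ,  0.0351]), 'tool_pos': array([ 0.5941, -0.0113,  0.4313]), 'ee_rot': array([ 3.141 , -0.0058,  0.1206]), 'wrist_force': array([-4.7114, -0.634 ,  2.1349]), 'wrist_torque': array([0.0036, 0.9019, 0.0287]), 'width': np.float64(0.0111)}
```

Run:
```python
import numpy as np
from scipy.optimize import least_squares
P=np.array([[.0880,1.3722,.5470,.3015],[-.1692,1.5423,.4344,.3412],[-.1593,1.6508,.4350,.2817],[.1983,.9924,.5914,.4313]])
# with elbow offset e: perpendicular at forearm start
def fk(p,a,b):
    r0,L1,e,L2,h=p
    return r0+L1*np.sin(a)+e*np.cos(a+b)+L2*np.sin(a+b), h+L1*np.cos(a)-e*np.sin(a+b)+L2*np.cos(a+b)
def f(p):
    r,z=fk(p,P[:,0],P[:,1]); return np.r_[r-P[:,2],z-P[:,3],1e-3*p]
s=least_squares(f,[0,.41,0,.51,-.17]);print(s.x.round(4),f(s.x).round(4))
for z in(.427,.431):
  for r in (.65,.675,.68,.69,.7):
    q=least_squares(lambda q:np.array(fk(s.x,*q))-[r,z],[.3,.7]); print(r,z,q.x,q.cost, np.pi-q.x.sum())
```

```text
[ 0.0006  0.4488  0.1062  0.4984 -0.0949] [ 0.0002  0.0002 -0.0003 -0.0001  0.     -0.      0.      0.      0.
  0.0004  0.0001  0.0005 -0.0001]
0.65 0.427 [0.33946205 0.82627624] 2.0084128080085632e-16 1.97585436895283
0.675 0.427 [0.40457452 0.7398773 ] 4.078803661488311e-16 1.9971408315818688
0.68 0.427 [0.41803591 0.72156116] 6.112610118530721e-16 2.001995583764826
0.69 0.427 [0.44548579 0.68373179] 2.6654870430319344e-29 2.012375069180024
0.7 0.427 [0.47373173 0.64413503] 7.223639368451648e-28 2.0237258899985426
0.65 0.431 [0.34152041 0.81559289] 9.891463110378094e-17 1.9844793470198785
0.675 0.431 [0.40698478 0.72856429] 2.5008220589099104e-16 2.006043583113434
0.68 0.431 [0.4205323  0.71009351] 4.012105139957815e-16 2.0109668418948536
0.69 0.431 [0.44817449 0.67191796] 2.1115895910261654e-29 2.021500198816673
0.7 0.431 [0.47664469 0.63191594] 5.969273491952464e-28 2.0330320200420138
```

Call:
{"name": "jog_arm", "arguments": {"moves": [[0,0,0,10.1,1.2,1.8,4],[0,0,0,9.8,1.2,1.3,4],[0,0,0,9.1,1.1,0.8,4],[0,0,0,8.6,1.1,0.4,4],[0,0,0,7.9,0.9,0.1,4],[0,0,0,7.1,0.9,-0.3,4]]}}

```text
time: 9.93
tool_pos: [0.6473, -0.0047, 0.4337]
ee_rot: [-3.142, -0.006, 0.121]
wrist_force: [-2.0, 0.6, 5.9]
width: 0.0109
```

Call:
{"name": "jog_arm", "arguments": {"moves": [[0,0,0,6.4,0.8,-0.4,4],[0,0,0,5.6,0.6,-0.5,4],[0,0,0,4.8,0.6,-0.6,4],[0,0,0,4.0,0.5,-0.6,4],[0,0,0,3.4,0.4,-0.5,4],[0,0,0,2.6,0.3,-0.5,4]]}}

```text
time: 10.68
tool_pos: [0.6741, -0.0014, 0.4296]
ee_rot: [-3.141, -0.005, 0.121]
wrist_force: [-0.3, 2.1, 4.1]
width: 0.0112
```

Call:
{"name": "jog_arm", "arguments": {"moves": [[0,0,0,1.9,0.3,-0.3,4],[0,0,0,1.4,0.1,-0.3,4],[0,0,0,0.8,0.1,-0.2,4],[0,0,0,0.5,0.1,-0.1,4],[0,0,0,0.2,0,0,4],[0,0,0,0,0,0,4],[0,0,0,0,0,0,4]]}}

```text
time: 11.55
tool_pos: [0.6787, -0.0008, 0.4286]
ee_rot: [-3.141, -0.004, 0.121]
wrist_force: [-0.5, 3.0, 5.5]
width: 0.0112
```

Run:
```python
from h import *
for n in("scene","top"):
    im=snapshot(n); cv2.imwrite(f"pics/{n}5.png",im[:,:,::-1])
    c=proj(n,[.6,-.01,.3])[0]; x,y=max(0,int(c[0]-100)),max(0,int(c[1]-75))
    cv2.imwrite(f"pics/{n}5c.png",cv2.resize(im[y:y+150,x:x+200,::-1],None,fx=4,fy=4,interpolation=cv2.INTER_CUBIC)); print(n,x,y)
o=get_obs(); print({k:np.round(o[k],4) for k in o if k!="joint_torque"})
```

```text
scene 126 69
top 187 87
{'time': np.float64(11.65), 'joint_positions': array([-8.5200e-02,  4.1050e-01,  7.2840e-01,  1.5000e-03,  1.9986e+00,
       -2.0580e-01]), 'qvel': array([ 0.0019, -0.0003, -0.0017, -0.0008, -0.0007, -0.0008]), 'tool_pos': array([ 0.6787, -0.0008,  0.4286]), 'ee_rot': array([-3.1411, -0.0042,  0.1211]), 'wrist_force': array([-0.8035,  2.9789,  5.8052]), 'wrist_torque': array([0.3086, 0.1928, 0.0572]), 'width': np.float64(0.0108)}
```

View pics/scene5c.png

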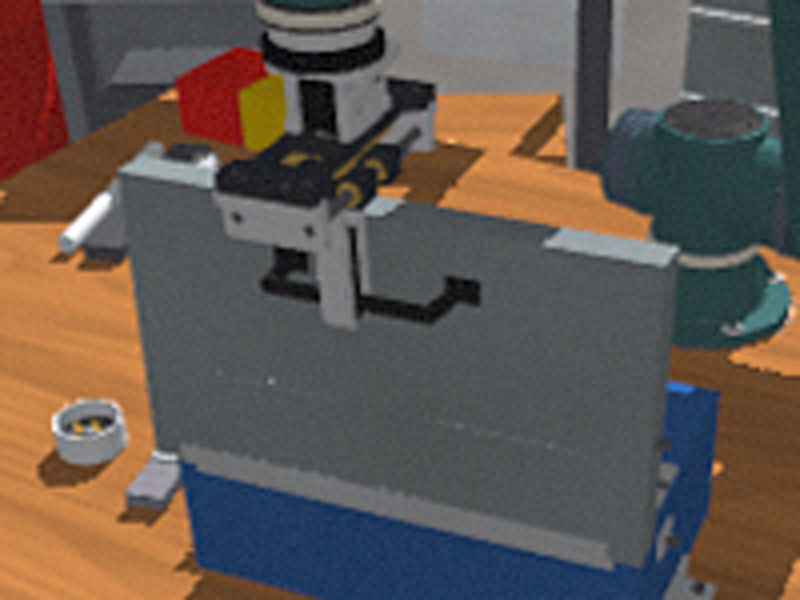

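View pics/top5c.png

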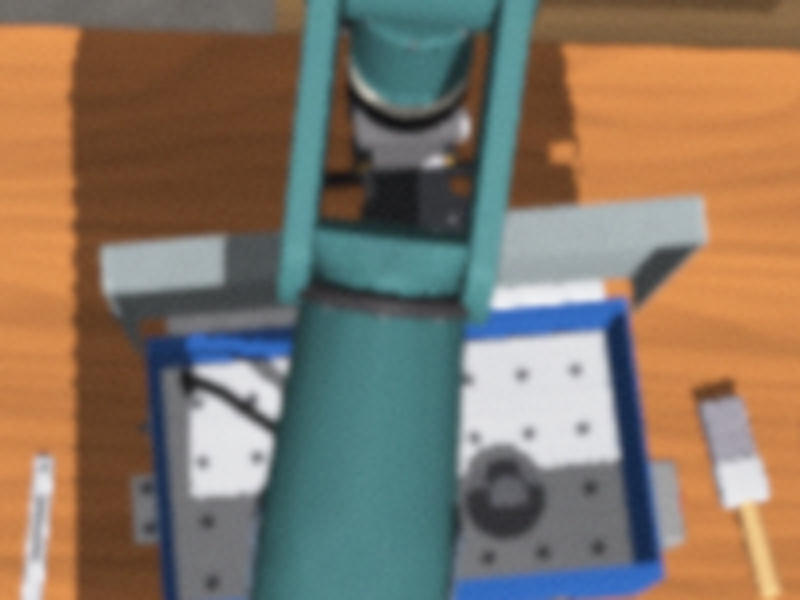

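The lid stands nearly upright, with the bar at (265–435, 285–315) in the scene crop held between the fingers. The bystanders look untouched. I'll check the angle in the pictures.

Run:
```python
from h import *
p=[.51517,-.02053,.1204]
# shift so bar matches grasp (0.4375,-.0306)
u=np.array([np.cos(p[2]),np.sin(p[2])]); b=W(p,[-.0785,0,.2])[0,:2]
d=(np.array([.4375,-.0306])-b)@u; p[0]+=d*u[0];p[1]+=d*u[1]; print("shift mm",d*1e3)
def lidpt(f,w,n,th): # f ahead of hinge, n above hinge
    return [.1215-f*np.cos(th)+n*np.sin(th), w, .145+f*np.sin(th)+n*np.cos(th)]
for nme,(x,y) in {"scene":(126,69),"top":(187,87)}.items():
    im=cv2.imread(f"pics/{nme}5.png"); k=8
    for tag,w0 in(("L",.206),("R",-.206)):
        c=proj(nme,W(p,lidpt(.243,w0,.0135,1.49)))[0]; x0,y0=int(c[0]-25),int(c[1]-37)
        cr=cv2.resize(im[max(0,y0):y0+75,x0:x0+50],None,fx=k,fy=k,interpolation=cv2.INTER_CUBIC)
        for th,col in((1.44,(0,255,0)),(1.49,(0,0,255)),(1.54,(255,0,0))):
            q=proj(nme,W(p,[lidpt(.243,-.206,.0135,th),lidpt(.243,.206,.0135,th),lidpt(0,w0,.0135,th),lidpt(.243,w0,.0135,th)]))
            q=((q-[x0,max(0,y0)])*k+k/2-.5).round().astype(int)
            cv2.line(cr,tuple(map(int,q[0])),tuple(map(int,q[1])),col,1);cv2.line(cr,tuple(map(int,q[2])),tuple(map(int,q[3])),col,1)
        cv2.imwrite(f"pics/{nme}5{tag}.png",cr)
for n in("scene","top"):
    a=[cv2.imread(f"pics/{n}5{t}.png") for t in "RL" if n] if n=="scene" else [cv2.imread(f"pics/{n}5{t}.png") for t in "LR"]
    cv2.imwrite(f"pics/{n}5m.png",np.hstack(a))
```

```text
shift mm 0.18277777686485464
```

View pics/scene5m.png

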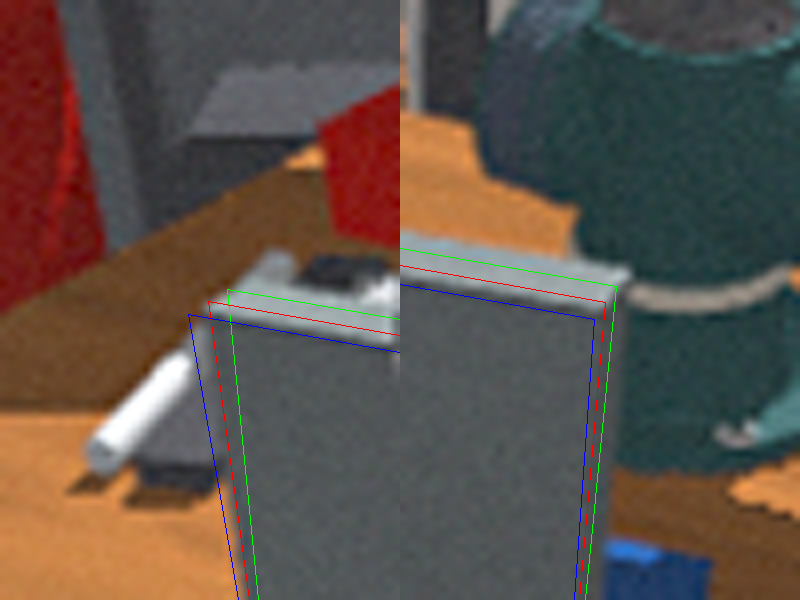

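View pics/top5m.png

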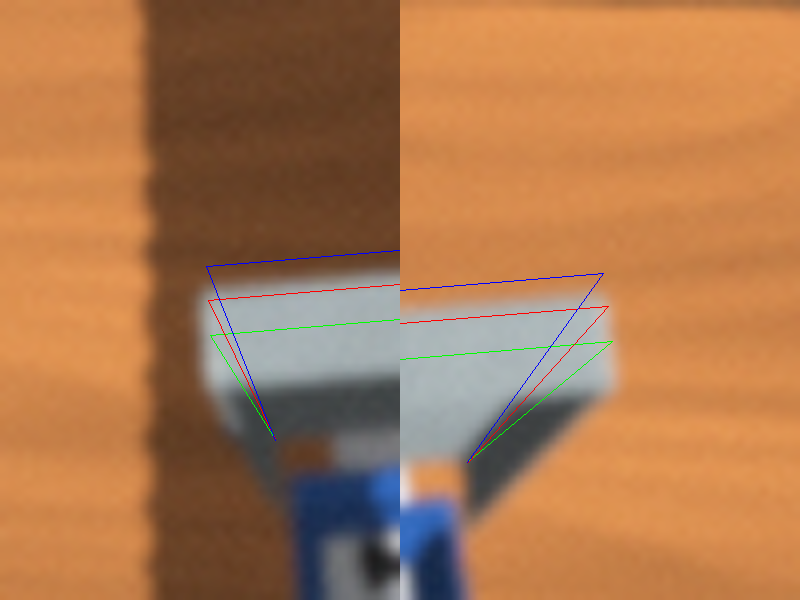

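The angle estimates are 1.496 from the tool position, about 1.47–1.50 from the scene view and about 1.51 from the top view. I'll ease back about 1 mm and relieve the leftover side and vertical strain.

Call:
{"name": "jog_arm", "arguments": {"moves": [[0,0,0,-0.3,0.2,0.3,4],[0,0,0,-0.4,0.2,0.4,4],[0,0,0,-0.4,0.3,0.5,4],[0,0,0,-0.2,0.2,0.3,4],[0,0,0,0,0,0,4],[0,0,0,0,0,0,4],[0,0,0,0,0,0,4],[0,0,0,0,0,0,4]]}}

```text
time: 12.65
tool_pos: [0.6768, -0.0009, 0.429]
ee_rot: [3.141, -0.001, 0.12]
wrist_force: [0.7, -0.1, 5.4]
width: 0.0109
```

Run:
```python
from h import *
im=snapshot("scene"); cv2.imwrite("pics/scene6.png",im[:,:,::-1])
o=get_obs(); print({k:np.round(o[k],4) for k in o if k!="joint_torque"})
d=(o["tool_pos"]-[.4375,-.0306,.2817])*1e3; du=d[0]*.9927+d[1]*.1203-78*np.sin(o["ee_rot"][1])
print("du",du,"th", np.arcsin((du-200)/208.4)+np.arctan2(200,58.5))
```

```text
{'time': np.float64(12.7), 'joint_positions': array([-8.4900e-02,  4.0790e-01,  7.3100e-01, -3.0000e-04,  2.0016e+00,
       -2.0470e-01]), 'qvel': array([ 0.0007, -0.0004,  0.0011,  0.0016,  0.0004, -0.0008]), 'tool_pos': array([ 0.6768, -0.0009,  0.4291]), 'ee_rot': array([ 3.1411e+00, -9.0000e-04,  1.1960e-01]), 'wrist_force': array([0.8041, 0.3709, 5.569 ]), 'wrist_torque': array([-0.0371,  0.0167,  0.0817]), 'width': np.float64(0.0109)}
du 241.20485331163556 th 1.4852658715724834
```

Call:
{"name": "jog_arm", "arguments": {"moves": [[0,0,0,0.4,0,0,4],[0,0,0,0.4,0.1,0,4],[0,0,0,0,0,0,4],[0,0,0,0,0,0,4],[0,0,0,0,0,0,4],[0,0,0,0,0,0,4],[0,0,0,0,0,0,4],[0,0,0,0,0,0,4]]}}

```text
time: 13.7
tool_pos: [0.6775, -0.0009, 0.4289]
ee_rot: [3.141, -0.0, 0.119]
wrist_force: [0.1, -0.0, 3.5]
width: 0.0111
```

Run:
```python
from h import *
im=snapshot("scene"); cv2.imwrite("pics/scene7.png",cv2.resize(im[69:219,126:326,::-1],None,fx=4,fy=4))
o=get_obs(); print({k:np.round(o[k],4) for k in o if k!="joint_torque"})
d=(o["tool_pos"]-[.4375,-.0306,.2817])*1e3; du=d[0]*.9927+d[1]*.1203-78*np.sin(o["ee_rot"][1])
print("du",du,"th", np.arcsin((du-200)/208.4)+np.arctan2(200,58.5))
```

```text
{'time': np.float64(13.75), 'joint_positions': array([-8.4700e-02,  4.1020e-01,  7.2820e-01, -5.0000e-04,  2.0027e+00,
       -2.0440e-01]), 'qvel': array([0.0005, 0.0001, 0.0011, 0.0016, 0.002 , 0.0001]), 'tool_pos': array([ 0.6775, -0.0009,  0.4289]), 'ee_rot': array([ 3.1411e+00, -4.0000e-04,  1.1950e-01]), 'wrist_force': array([0.7723, 0.2713, 4.3309]), 'wrist_torque': array([-0.0947,  0.0513,  0.1015]), 'width': np.float64(0.0108)}
du 241.8910042120145 th 1.4886257943427366
```

View pics/scene7.png

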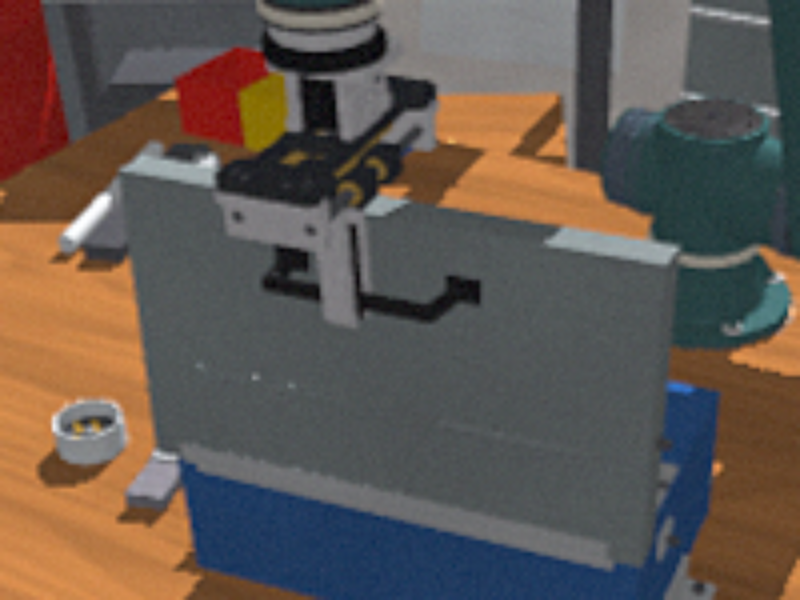

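The picture shows the lid at balance, with the bar held at about (340,300) between the fingers and everything still. I'm handing the job in.

```bash
python3 -c "
from bench import *
print(close_job())"
```

```text
the job is handed in; nothing more can be done
None
```

The lid is up at balance and the hand is still holding it there by the handle. I swung it up along the hinge arc in about 6 s and handed the job in at 13.75 s.

- **Angle:** my best estimate is 1.489 rad against the target of 1.49, worked out from the tool position. The pictures, taken just before the last 1 mm correction, were rougher. The scene camera gave about 1.47–1.50 and the top camera about 1.51.
- **Forces:** the last readings were under 1 N sideways and about 4 N vertically. The highest at any of my checks during the swing was about 8 N.
- **Grip:** I used the fixed setting of 30 N a finger, 60 N in all, under the 75 N limit. The fingers measure about 11 mm apart on the 12 mm bar, and the bar turned between the pads as you described.
- **Disagreement:** the tool ran up to about 4 mm outside the nominal arc mid-swing and ended about 1–2 mm above it, so the bar may have shifted slightly between the pads.
- **Bystanders:** the stay, brush and screw tin looked undisturbed in the pictures I viewed after the swing. The screwdriver was outside those crops, but the arm did not go near it.

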